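# Load the engraver's work carrier and lower its stylus

## Task

Get the engraver ready to run: slide the yellow work carrier nose first along the bench into the engraver's guide until it is fully home against the stop, without lifting it off the bench, and only then lower the red stylus lever all the way so that its pin drops into the carrier. Leave the other things on the bench where they are.

Things in the scene. Friction and masses are not known exactly. Their poses are not given: they have to be found in the camera images.
- engraver: small blue, white and aluminium bench engraver, fixed, 228 mm long, 124 wide over its side knobs, 118 high. Origin on the bench on the guide's centre line; x points inwards along the guide (the direction of loading), z up. Guide walls 12 mm thick, 28 high. Behind the stop a blue block 40 mm high, and at x = 103 to 153 mm a white housing 115 mm mm high
- guide_throat (a point): throat of the guide at bench level, at x = -40 mm of the engraver. From here to the stop the channel is 63 mm wide, with the bench as its floor; lips 22 to 28 mm above the bench reach inwards to 20 mm from the centre line, open between. In front of it two blue funnel walls, 22 mm high, flare from 63 mm apart to about 95 mm apart, 33 mm before the throat
- guide_stop (a point): the stop, a flat upright face that ends the guide, 90 mm beyond the throat, at x = +50 mm of the engraver; point at bench level on the centre line
- carrier: yellow metal work carrier, a loose shallow tray with a brass plate, flat on the bench, 130 mm long (x), 60 wide (y), rim 20 high, about 0.35 kg. Origin at the centre of its underside; +x is the nose, goes in first. Pocket from x = -53 to +45 mm, 44 wide, its floor 9 mm above the bench. Fully home its origin is at x = -15 mm, y = 0 of the engraver and its tail stands 40 mm out of the throat
- carrier_nose (a point): middle of the carrier's front end face (rounded corners), at bench level, x = +65 mm of the carrier; meets the stop when home
- carrier_tail (a point): middle of the carrier's flat rear end face, 10 mm above the bench, x = -65 mm of the carrier. A black tab 12 mm (x) by 30 mm (y), from 20 to 38 mm height, stands on the tail's rim, flush with this face
- stylus_lever (a joint): angle of the engraver's steel lever with a red pad: 0 = fully lowered, level; grows to 1.1 rad as it is raised. It starts raised, stays where it is left; about 2 N on the pad moves it. Below it, 63 mm from the hinge, a pin reaches down to 9.5 mm above the bench when lowered, into the home carrier's pocket; lowered too early it blocks the carrier
- lever_hinge (a point): hinge of the lever: a horizontal axis along the engraver's y, 55 mm above the bench, at x = +80 mm of the engraver; the lever points from here towards the throat (engraver -x) and swings up
- lever_pad (a point): centre of the upper face of the lever's red pad, 30 x 34 mm and 8 mm thick, 95 mm from the hinge; press here from above. Lowered it is 62 mm above the bench at x = -15 mm of the engraver
- green_tub: round white tub with a green lid, diameter 92, 48 mm high, loose; origin at the centre of its underside; a bystander, to be left alone
- blue_ring: blue plastic ring, diameter 64, 22 mm high, loose; origin at the centre of its underside; a bystander, to be left alone
- loupe: black eye loupe standing on its wide end, diameter 38, 34 mm high, loose; origin at the centre of its underside; a bystander, to be left alone
- grey_tray: small open grey tray, 80 x 60 x 22 mm, loose; origin at the centre of its underside; a bystander, to be left alone
- oil_bottle: small amber bottle with a black cap, diameter 34, 65 mm high, loose; origin at the centre of its underside; a bystander, to be left alone
- watch_case: round brass watch case, diameter 50, 10 mm high, loose; origin at the centre of its underside; a bystander, to be left alone
- white_lid: flat white plastic lid, diameter 76, 12 mm high, loose; origin at the centre of its underside; a bystander, to be left alone

How it is judged:
By the outcome, as a careful person would: the job done as asked, in the order asked, and still so for the second after the job is handed in, with the robot touching nothing.
It also fails if it takes over 59 s, if anything falls off the work surface, if the arm or the gripper's body presses on something with over 40 N, if the wrist force passes 120 N, or if a joint passes its speed limit or range.

## Robot

A 6-joint arm with a two-finger parallel gripper is mounted at the origin on the work surface. World frame = base frame: x ahead of the robot, y to its left, z up, the work surface at z = 0. Lengths are in mm, angles in rad, forces in N, time in s.
With the tool pointing down it reaches from about 300 to 775 mm from the base axis. Payload 14.6 kg.
Tool frame: the origin (TCP) lies at the very end of the fingers, on their centre line; the grasp point (between the pads) lies 19 mm behind it; z points along the fingers, y is the line along which they close (so a half turn about z gives the same grasp; the last joint's range is limited). The gripper opens to 94 mm and grips with 3 to 60 N. Pads are 16 mm wide; open, the fingers measure 119 mm over their backs; the gripper's body (75 mm by 177 mm) begins 78 mm behind the grasp point.
Start: joints at [1.254, 0.3, 1.521, -0, 1.321, -0.067], TCP at [135.963, 532.919, 205.446] pointing down, gripper open.
Joint ranges: [-3.03, 3.03], [-0.79, 2.21], [0.23, 2.52], [-1.04, 4.18], [0, 3.07], [-2.55, 2.55]. Speed limits (rad/s): [2.22, 2.22, 2.57, 3.14, 3.14, 3.14].

## Interface

Orientations are given as [roll, pitch, yaw] about the fixed x, y, z axes, in that order (R = Rz(yaw) Ry(pitch) Rx(roll)).
In Python, from cell import manip gives the robot as it stands.
- The arm moves only by the tool servo_tool, never from a script. Its argument "rows" is a list of rows, each a list of 7 numbers: the turn, a rotation vector about the world's x, y, z in degrees, then the shift along the world's x, y, z in mm, then the closure, from 0 (fully open) to 1 (shut). In form: [[rx, ry, rz, dx, dy, dz, fingers], ...]. A call has 1 to 20 rows; each row shifts and turns the commanded pose from where the row before left it; what a row does not reach is not made up. A row lasts 1/8 s, in which the tool goes at most 62.5 mm and 10.7 degrees, less where a joint would pass 70% of its speed; a pose out of reach is approached as far as the arm can. A call with a gripper value outside its range is refused whole. The fingers move at their own pace and stop on an object; "grip_force" is the grip in N (left out, the last holds). Time passes only in rows, so rows that do not move let the fingers close. It gives the time, the measured TCP pose, the force, the opening and the grip force at its end, in the units of the state.
- manip.read_state(): the state, without advancing time (a new reading comes with each control period).
- manip.camera(name): name is "scene" or "top" or "wrist"; returns the picture (400x640x3 uint8, red, green, blue); there is no depth.
- manip.camera_info(name): a dict with "fx", "fy", "cx", "cy" (pixels), "position" and "rotation" of the camera in the world; the wrist camera has in their place "T_tool_cam" (4x4, takes a point from camera to tool coordinates, whose origin is the TCP and whose axes are the flange's). Camera axes: x right, y down, z forward; pixel columns grow to the right and rows downward; lengths in mm; the calibration is good to about 2 mm. A picture is of the moment at which its call begins: read the wrist's pose just before it. camera_info takes no time and is no camera call.
- manip.sign_off(): hands the job in; it is judged then, once.
The state is a dict: "clock": time; "joints": joint angles; "qd": joint speeds; "effort": joint torques, N m; "eef_pos": TCP position; "eef_rot": TCP orientation; "wrist_force": force on the tool from outside, world axes, zero at the start; "moment": the same for the moment, N m; "finger_gap": finger opening in mm; "finger_force": force on a finger pad.
Only numpy, scipy, OpenCV 4.12 (cv2) and the standard library are available. Lean on these libraries where they do the work, as an engineer would, in place of code of your own. Each camera call takes 0.05 s, during which the arm holds its last target. There are 200 camera calls.

## Working session

There is one attempt and no reset: what is moved stays moved. The work goes in short steps, Python scripts to look and compute and a tool call to move; the robot and the scene stay as the last step left them, time stands still between calls to the robot, and variables do not carry over. Pictures are saved under pics/ and viewed, at most 10 in all, crops included, and the job is handed in when it is done.

Besides the shell and the picture viewer there is one more tool, called after "Call:" as a command line: name --pt "numbers of a row" for each row, then --argument value for the rest. servo_tool: Moves the arm, as the interface text tells. Its arguments: {"type":"object","properties":{"rows":{"type":"array","items":{"type":"array","items":{"type":"number"}}},"grip_force":{"type":"number"}},"required":["rows"]}

```bash
mkdir -p pics
python3 - <<'E'
from cell import manip
import cv2
for n in("top","scene"):
    cv2.imwrite(f"pics/{n}0.png",manip.camera(n)[:,:,::-1]); i=manip.camera_info(n); print(n,i)
s=manip.read_state();print(s["clock"],s["eef_pos"],s["eef_rot"])
E
```

```text
top {'fx': 374.2151662905952, 'fy': 374.2151662905952, 'cx': 316.92063120566314, 'cy': 200.84152886372885, 'position': array([456.17539052,  11.2105943 , 776.47973585]), 'rotation': array([-2.93463595e+00,  8.56178047e-05, -1.47789689e+00])}
scene {'fx': 471.8956226554981, 'fy': 471.8956226554981, 'cx': 325.5664043815358, 'cy': 192.9674620512924, 'position': array([1190.23037383,  627.83003294,  838.70239685]), 'rotation': array([-2.31600221,  0.01655527,  2.37433821])}
0.1 [135.89794902 532.69581141 204.9656973 ] [-3.14056100e+00 -6.34168184e-05  2.89179556e+00]
```

View pics/top0.png

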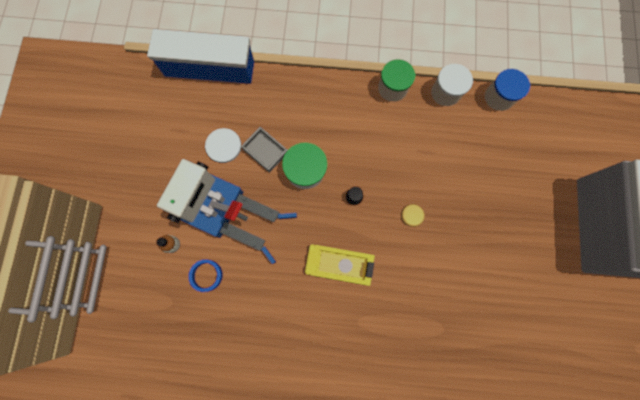

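View pics/scene0.png

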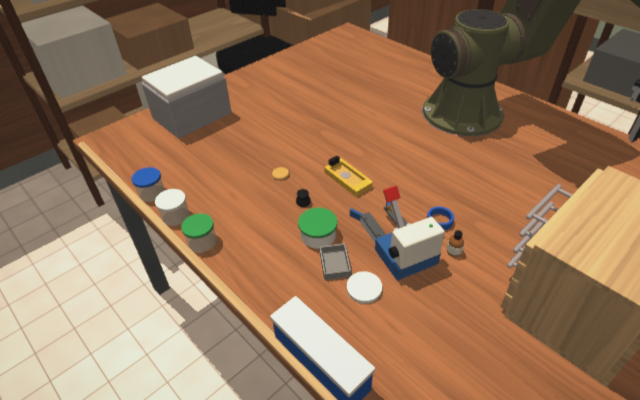

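Top: engraver at left (~200,205), opening to the lower right. The carrier is at (340,265) with its black tab at right (370,269), so the nose points left towards the engraver. I'll enlarge both.

```bash
python3 - <<'E'
import cv2
a=cv2.imread("pics/top0.png");cv2.imwrite("pics/c1.png",cv2.resize(a[145:305,150:390],(792,528),interpolation=cv2.INTER_CUBIC))
b=cv2.imread("pics/scene0.png");cv2.imwrite("pics/c2.png",cv2.resize(b[140:290,280:480],(800,600),interpolation=cv2.INTER_CUBIC))
E
cat > h.py <<'E'
import numpy as np
from cell import manip
from scipy.spatial.transform import Rotation as R
def ray(n,u,v,z):
    i=manip.camera_info(n); d=R.from_euler('xyz',i["rotation"]).apply([(u-i["cx"])/i["fx"],(v-i["cy"])/i["fy"],1]); p=np.array(i["position"])
    return p+d*(z-p[2])/d[2]
def proj(n,P):
    i=manip.camera_info(n); q=R.from_euler('xyz',i["rotation"]).inv().apply(np.array(P)-i["position"])
    return np.c_[i["cx"]+i["fx"]*q[:,0]/q[:,2],i["cy"]+i["fy"]*q[:,1]/q[:,2]]
E
```

```text
(no output)
```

View pics/c1.png

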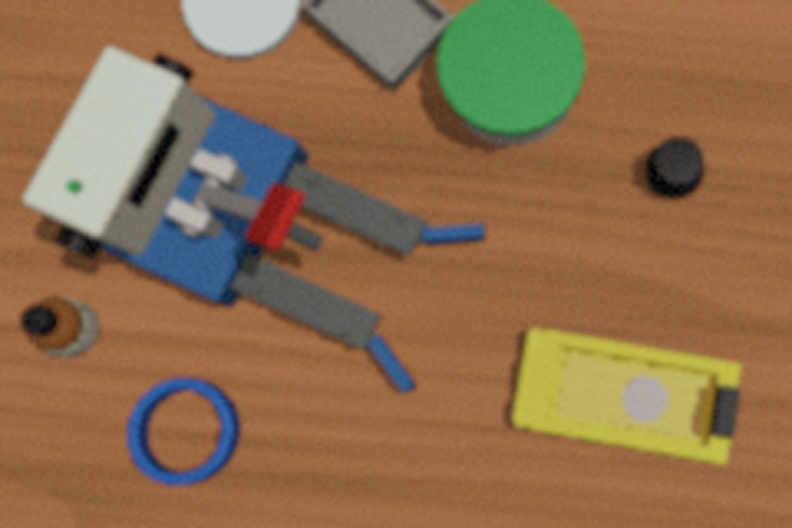

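View pics/c2.png

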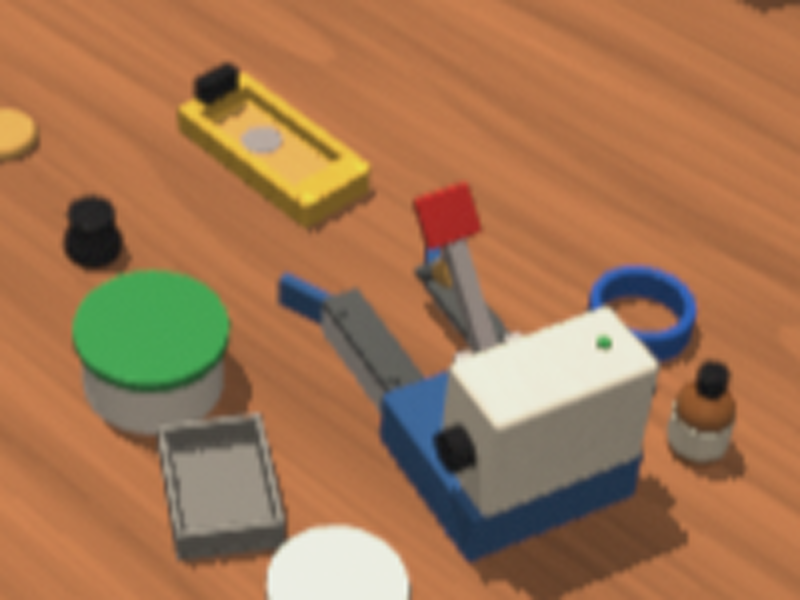

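```bash
cat > fit.py <<'E'
from h import *
from scipy.optimize import least_squares
T=lambda u,v:("top",150+u/3.3,145+v/3.3)
S=lambda u,v:("scene",280+u/4,140+v/4)
E=[(T(427,218),-40,-43.5,28),(T(408,253),-40,-20,28),(T(365,347),-40,43.5,28),(T(382,315),-40,20,28),
(T(110,45),153,"-w",115),(T(25,200),153,"w",115),(T(100,238),103,"w",115),(T(185,85),103,"-w",115),
(S(497,425),153,"-w",115),(S(655,362),153,"w",115),(S(607,310),103,"w",115),(S(452,372),103,"-w",115),
(T(483,232),-73,-47.5,22),(T(410,387),-73,47.5,22),(S(352,291),-40,-20,28),(S(325,318),-40,-43.5,28)]
C=[(T(742,362),-65,-30,20),(T(727,465),-65,30,20),(T(530,327),65,-30,20),(T(512,430),65,30,20),
(S(180,108),-65,-30,20),(S(305,205),65,-30,20),(S(370,165),65,30,20)]
def fit(F,x0):
    def P(p): 
        c,s=np.cos(p[2]),np.sin(p[2]);o=[]
        for f in F:
            y={"w":p[3],"-w":-p[3]}.get(f[2],f[2]); x=f[1]
            o.append([p[0]+c*x-s*y,p[1]+s*x+c*y,f[3]])
        return np.array(o)
    def r(p):
        w=P(p); return np.concatenate([proj(f[0][0],[q])[0]-f[0][1:] for f,q in zip(F,w)])
    s=least_squares(r,x0,loss="soft_l1"); print(np.round(s.x,3)); print(np.round(r(s.x).reshape(-1,2),1).tolist()); return s.x
e=fit(E,[480,200,1.2,45]); c=fit(C,[370,0,1.4,0])
th=e[2]; d=c[:2]-e[:2]
print("carrier in engraver",d@[np.cos(th),np.sin(th)],d@[-np.sin(th),np.cos(th)],"dyaw",c[2]-th)
w=lambda x,y:np.round(e[:2]+[x*np.cos(th)-y*np.sin(th),x*np.sin(th)+y*np.cos(th)],1)
print("home",w(-15,0),"throat",w(-40,0),"axis",np.cos(th),np.sin(th))
for n,u,v in (T(510,60)+(0,),T(675,165)+(0,),T(183,430)+(0,),T(60,330)+(0,))[:0] or []: pass
print("tub",ray(*T(510,65),48),"ring",ray(*T(183,430),22),"loupe",ray(*T(675,165),30))
E
python3 fit.py
```

```text
[555.613 151.689 -23.892  48.364]
[[0.0, 0.3], [0.8, 0.2], [-0.0, 0.5], [-0.0, -0.6], [-1.6, -0.2], [-1.6, -0.4], [0.1, -0.6], [-0.4, -1.6], [0.6, -0.1], [1.0, 0.1], [-0.8, -2.4], [-1.1, -3.3], [-1.2, 1.4], [0.8, -2.7], [0.7, -1.4], [-1.1, -5.1]]
[488.816 -32.106   1.497   0.   ]
[[-0.4, 0.6], [0.0, -0.3], [-0.1, 0.4], [0.2, -0.9], [-1.0, -0.2], [0.0, -0.1], [0.7, -0.1]]
carrier in engraver -195.52440747557105 3.539952187240408 dyaw 25.388954662053113
home [550.7 137.5] throat [542.6 113.9] axis 0.32450532515916336 0.9458838691633057
tub [680.79504188  57.43481439  48.        ] ring [443.64061745 231.49303461  22.        ] loupe [631.51644573 -49.66385602  30.        ]
```

Fit is good to sub-pixel: engraver yaw 1.241 rad, carrier yaw 1.497 and 195 mm short of the engraver origin along its axis. Moving above the tab at about (484.5, -91).

Call:
servo_tool --pt "0 0 -5 21.8 -39 0 0" --pt "0 0 -5 21.8 -39 0 0" --pt "0 0 -5 21.8 -39 0 0" --pt "0 0 -5 21.8 -39 0 0" --pt "0 0 -5 21.8 -39 0 0" --pt "0 0 -5 21.8 -39 0 0" --pt "0 0 -5 21.8 -39 0 0" --pt "0 0 -5 21.8 -39 0 0" --pt "0 0 -5 21.8 -39 0 0" --pt "0 0 -5 21.8 -39 0 0" --pt "0 0 -5 21.8 -39 0 0" --pt "0 0 -5 21.8 -39 0 0" --pt "0 0 -5 21.8 -39 0 0" --pt "0 0 -5 21.8 -39 0 0" --pt "0 0 -5 21.8 -39 0 0" --pt "0 0 -5 21.8 -39 0 0" --pt "0 0 0 0 0 -20 0" --pt "0 0 0 0 0 -20 0" --pt "0 0 0 0 0 0 0"

```text
clock: 2.48
eef_pos: [484.0, -91.0, 164.2]
eef_rot: [-3.139, -0.001, 1.495]
wrist_force: [-0.3, 0.4, 0.8]
finger_gap: 93.5
finger_force: 0.0
```

Run:
```python
from h import *
import cv2
s=manip.read_state();print(s["clock"],s["eef_pos"],s["eef_rot"]);i=manip.camera_info("wrist");print(i)
cv2.imwrite("pics/w1.png",manip.camera("wrist")[:,:,::-1])
T=np.eye(4);T[:3,:3]=R.from_euler('xyz',s["eef_rot"]).as_matrix();T[:3,3]=s["eef_pos"]
M=np.linalg.inv(T@i["T_tool_cam"])
c,sn=np.cos(1.497),np.sin(1.497)
for x,y,z in[(-65,-15,38),(-65,15,38),(-53,-15,38),(-53,15,38),(65,-30,20),(65,30,20)]:
    q=M@[488.8+c*x-sn*y,-32.1+sn*x+c*y,z,1]; print(x,y,np.round([i["cx"]+i["fx"]*q[0]/q[2],i["cy"]+i["fy"]*q[1]/q[2]],1))
```

```text
2.475 [484.04198671 -90.95154154 164.22186632] [-3.13865734e+00 -5.30941085e-04  1.49543890e+00]
{'fx': 338.7712221308654, 'fy': 338.7712221308654, 'cx': 318.32434814443474, 'cy': 202.26120737830487, 'T_tool_cam': array([[-4.53830570e-04, -9.71974365e-01, -2.35086426e-01,
         6.79507164e+01],
       [ 9.99999832e-01, -3.56630622e-04, -4.55979843e-04,
        -5.28113656e-01],
       [ 3.59361700e-04, -2.35086593e-01,  9.71974364e-01,
        -1.79620705e+02],
       [ 0.00000000e+00,  0.00000000e+00,  0.00000000e+00,
         1.00000000e+00]])}
-65 -15 [336.  202.2]
-65 15 [303.7 202.3]
-53 -15 [336.2 189.6]
-53 15 [303.6 189.6]
65 -30 [353.4  55.5]
65 30 [286.1  55.7]
```

View pics/w1.png

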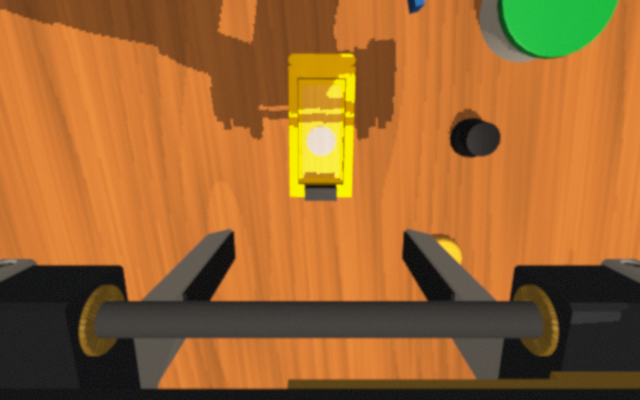

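Tab seen at (305–336, 184–200), about 2 mm ahead of prediction. Descend and grip it gently.

Call:
servo_tool --pt "0 0 0 0 2 -40 0" --pt "0 0 0 0 0 -40 0" --pt "0 0 0 0 0 -35 0" --pt "0 0 0 0 0 -15 0.3" --pt "0 0 0 0 0 -10 0.5" --pt "0 0 0 0 0 0 0.9" --pt "0 0 0 0 0 0 1" --pt "0 0 0 0 0 0 1" --pt "0 0 0 0 0 0 1" --pt "0 0 0 0 0 0 1" --pt "0 0 0 0 0 0 1" --pt "0 0 0 0 0 0 1" --grip_force 15

```text
clock: 4.03
eef_pos: [484.9, -89.1, 25.7]
eef_rot: [3.141, 0.0, 1.495]
wrist_force: [-0.4, -0.0, 4.1]
finger_gap: 29.9
finger_force: 15.0
```

Call:
servo_tool --pt "0 0 -1.4 0.3 4.3 0 1" --pt "0 0 -1.4 0.3 4.3 0 1" --pt "0 0 -1.5 0.3 4.3 0 1" --pt "0 0 -1.5 0.3 4.3 0 1" --pt "0 0 -1.5 0.3 4.3 0 1" --pt "0 0 -1.5 0.3 4.3 0 1" --pt "0 0 -1.5 0.3 4.3 0 1" --pt "0 0 -1.5 0.3 4.3 0 1" --pt "0 0 -1.4 0.3 4.3 0 1" --pt "0 0 -1.4 0.2 4.3 0 1" --pt "0 0 0 0 0 0 1" --pt "0 0 0 0 0 0 1"

```text
clock: 5.52
eef_pos: [487.7, -45.9, 25.7]
eef_rot: [3.142, -0.0, 1.24]
wrist_force: [-1.9, -1.0, 5.4]
finger_gap: 29.9
finger_force: 15.0
```

Run:
```python
from h import *
import cv2
s=manip.read_state();print(s["clock"],s["eef_pos"],s["eef_rot"]);i=manip.camera_info("wrist")
w=manip.camera("wrist")[:,:,::-1];t=manip.camera("top")[:,:,::-1]
cv2.imwrite("pics/w2.png",cv2.resize(w[:240,160:480],(800,600),interpolation=cv2.INTER_CUBIC));cv2.imwrite("pics/t2.png",t)
T=np.eye(4);T[:3,:3]=R.from_euler('xyz',s["eef_rot"]).as_matrix();T[:3,3]=s["eef_pos"]
M=np.linalg.inv(T@i["T_tool_cam"])
c,sn=np.cos(1.2407),np.sin(1.2407)
for x,y,z in[(-85,-30,20),(-85,30,20),(-40,-20,28),(-40,20,28),(-40,-43.5,28),(-40,43.5,28),(-73,-47.5,22),(-73,47.5,22)]:
    q=M@[555.6+c*x-sn*y,151.7+sn*x+c*y,z,1]; u=np.array([i["cx"]+i["fx"]*q[0]/q[2],i["cy"]+i["fy"]*q[1]/q[2]]);print(x,y,np.round((u-[160,0])*2.5))
```

```text
5.525 [487.69093895 -45.85350421  25.66138509] [ 3.14150653e+00 -1.11602498e-05  1.23982419e+00]
-85 -30 [552.   8.]
-85 30 [247.   8.]
-40 -20 [ 513. -292.]
-40 20 [ 285. -292.]
-40 -43.5 [ 648. -293.]
-40 43.5 [ 151. -292.]
-73 -47.5 [648. -66.]
-73 47.5 [151. -65.]
```

View pics/w2.png

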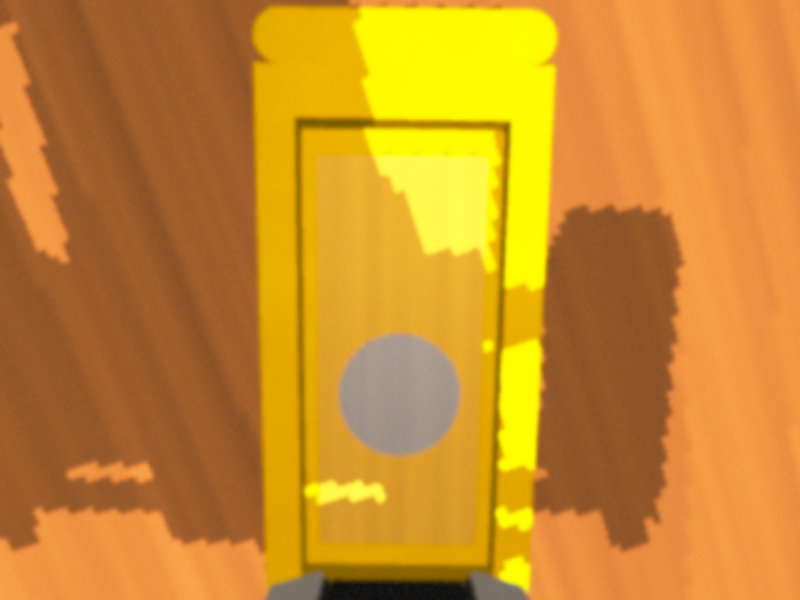

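The carrier is held well; its nose (254–557) is about 1 mm right of predicted. The guide is out of wrist view, so I'll check the relative alignment in the top view.

Run:
```python
import cv2
a=cv2.imread("pics/t2.png");cv2.imwrite("pics/c3.png",cv2.resize(a[170:295,205:372],(800,599),interpolation=cv2.INTER_CUBIC))
```

```text
(no output)
```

View pics/c3.png

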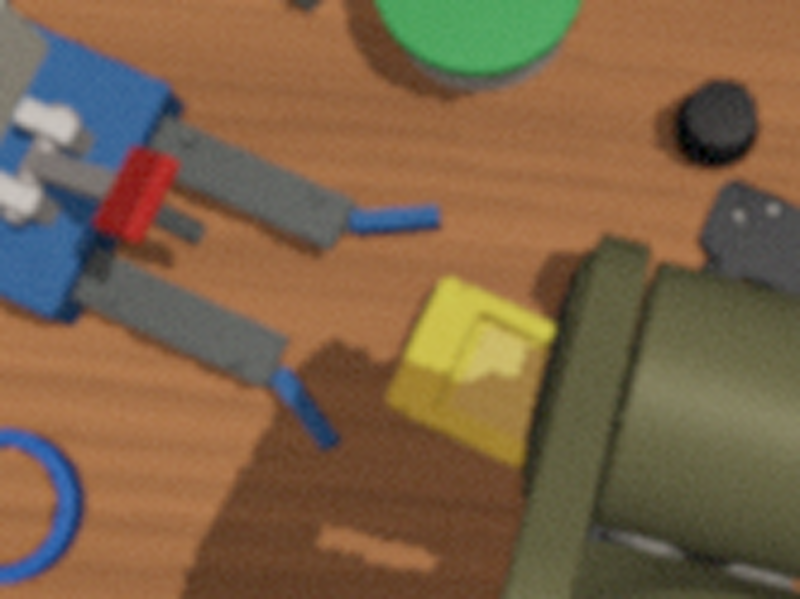

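Run:
```python
from h import *
g=lambda u,v,z:ray("top",205+u*167/800,170+v*125/599,z)[:2]
L={"up_out":((180,115),(357,195),28),"up_in":((168,160),(325,250),28),"lo_in":((110,250),(290,342),28),"lo_out":((75,302),(258,386),28),"car_up":((455,280),(553,325),20),"car_lo":((400,410),(518,467),20)}
o=np.array([555.6,151.7]);th=1.2407;A=np.array([[np.cos(th),np.sin(th)],[-np.sin(th),np.cos(th)]])
for k,(a,b,z) in L.items():
    p,q=g(*a,z),g(*b,z);d=p-q;print(k,"yaw",round(np.arctan2(d[1],d[0]),3),np.round(A@(p-o),1),np.round(A@(q-o),1))
for u,v,z in[(440,217,22),(335,440,22),(350,212,22),(276,380,22)]:print(np.round(A@(g(u,v,z)-o),1))
```

```text
up_out yaw 1.237 [ 44.4 -45.2] [-39.6 -44.9]
up_in yaw 1.145 [ 40.3 -25.5] [-37.5 -18.1]
lo_in yaw 1.197 [45.2 19.1] [-40.9  22.9]
lo_out yaw 1.241 [48.6 44.8] [-36.7  44.7]
car_up yaw 1.233 [-92.  -29.9] [-137.8  -29.5]
car_lo yaw 1.22 [-93.9  29.3] [-148.6   30.4]
[-75.  -51.6]
[-74.7  51.6]
[-39.1 -37.8]
[-41.5  39.4]
```

Guide and carrier agree within ~1 mm, carrier yaw ~0.5° off. Correct and enter the throat.

Call:
servo_tool --pt "0 0 0.6 1.9 5.7 0 1" --pt "0 0 0 1.9 5.7 0 1" --pt "0 0 0 1.9 5.7 0 1" --pt "0 0 0 1.9 5.7 0 1" --pt "0 0 0 1.9 5.7 0 1" --pt "0 0 0 1.9 5.7 0 1" --pt "0 0 0 1.0 2.9 0 1" --pt "0 0 0 1.0 2.9 0 1" --pt "0 0 0 1.0 2.9 0 1" --pt "0 0 0 1.0 2.9 0 1" --pt "0 0 0 1.0 2.9 0 1" --pt "0 0 0 0 0 0 1"

```text
clock: 7.12
eef_pos: [504.1, 2.6, 25.6]
eef_rot: [3.141, 0.0, 1.25]
wrist_force: [-1.4, -2.4, 6.2]
finger_gap: 29.6
finger_force: 15.0
```

Call:
servo_tool --pt "0 0 0 1.3 3.8 0 1" --pt "0 0 0 1.3 3.8 0 1" --pt "0 0 0 1.3 3.8 0 1" --pt "0 0 0 1.3 3.8 0 1" --pt "0 0 0 1.3 3.8 0 1" --pt "0 0 0 1.3 3.8 0 1" --pt "0 0 0 1.3 3.8 0 1" --pt "0 0 0 1.3 3.8 0 1" --pt "0 0 0 1.3 3.8 0 1" --pt "0 0 0 1.3 3.8 0 1" --pt "0 0 0 0 0 0 1"

```text
clock: 8.5
eef_pos: [517.2, 40.7, 25.7]
eef_rot: [3.141, 0.0, 1.251]
wrist_force: [-1.5, -2.2, 5.2]
finger_gap: 29.7
finger_force: 15.0
```

Call:
servo_tool --pt "0 0 0 1.3 3.8 0 1" --pt "0 0 0 1.3 3.8 0 1" --pt "0 0 0 1.3 3.8 0 1" --pt "0 0 0 1.3 3.8 0 1" --pt "0 0 0 1.3 3.8 0 1" --pt "0 0 0 1.3 3.8 0 1" --pt "0 0 0 1.3 3.8 0 1" --pt "0 0 0 1.3 3.8 0 1" --pt "0 0 0 1.3 3.8 0 1" --pt "0 0 0 0.3 1.0 0 1" --pt "0 0 0 0.3 1.0 0 1" --pt "0 0 0 0.3 1.0 0 1" --pt "0 0 0 0 0 0 1"

```text
clock: 10.12
eef_pos: [529.7, 77.5, 25.7]
eef_rot: [3.141, 0.001, 1.25]
wrist_force: [-1.2, -6.0, 6.8]
finger_gap: 29.5
finger_force: 15.0
```

Call:
servo_tool --pt "0 0 0 0.3 0.9 0 1" --pt "0 0 0 0.3 0.9 0 1" --pt "0 0 0 0 0 0 1"

```text
clock: 10.5
eef_pos: [530.2, 79.3, 25.7]
eef_rot: [3.141, 0.001, 1.25]
wrist_force: [-1.7, -6.1, 5.9]
finger_gap: 29.6
finger_force: 15.0
```

Call:
servo_tool --pt "0 0 0 0.3 0.9 0 1" --pt "0 0 0 0.3 0.9 0 1" --pt "0 0 0 0.3 0.9 0 1" --pt "0 0 0 0 0 0 1"

```text
clock: 11.0
eef_pos: [531.1, 82.0, 25.7]
eef_rot: [3.141, 0.001, 1.25]
wrist_force: [-1.3, -6.5, 7.0]
finger_gap: 30.2
finger_force: 15.0
```

Call:
servo_tool --pt "0 0 0 0.3 0.9 0 1" --pt "0 0 0 0.3 0.9 0 1" --pt "0 0 0 0.3 0.9 0 1" --pt "0 0 0 0 0 0 1"

```text
clock: 11.5
eef_pos: [531.8, 84.1, 25.6]
eef_rot: [-3.141, 0.002, 1.25]
wrist_force: [-4.1, -11.5, 9.0]
finger_gap: 29.9
finger_force: 15.0
```

Call:
servo_tool --pt "0 0 0 0.3 0.9 0 1" --pt "0 0 0 0.3 0.9 0 1" --pt "0 0 0 0 0 0 1"

```text
clock: 11.88
eef_pos: [532.1, 85.0, 25.5]
eef_rot: [-3.141, 0.003, 1.25]
wrist_force: [-6.1, -16.7, 9.0]
finger_gap: 29.8
finger_force: 15.0
```

Force now rises against a stall. Release partially, rise and back off, and look.

Call:
servo_tool --pt "0 0 0 0 0 0 0.5" --pt "0 0 0 0 0 0 0.5" --pt "0 0 0 0 0 0 0.5" --pt "0 0 0 0 0 20 0.5" --pt "0 0 0 -10 -30 30 0.5" --pt "0 0 0 -16 -48 30 0.5" --pt "0 0 0 -16 -48 30 1" --pt "0 0 0 -16 -48 0 1" --pt "0 0 0 0 0 0 1" --pt "0 0 0 0 0 0 1"

```text
clock: 13.12
eef_pos: [474.8, -86.7, 135.3]
eef_rot: [-3.141, -0.0, 1.251]
wrist_force: [0.4, 0.6, -1.6]
finger_gap: 10.6
finger_force: 0.0
```

Run:
```python
from cell import manip
import cv2,numpy as np
a=manip.camera("top")[:,:,::-1];b=manip.camera("scene")[:,:,::-1]
A=cv2.resize(a[170:270,205:338],(800,600),interpolation=cv2.INTER_CUBIC)
B=cv2.resize(b[160:260,340:473],(800,600),interpolation=cv2.INTER_CUBIC)
cv2.imwrite("pics/c4.png",A);cv2.imwrite("pics/c5.png",B);s=manip.read_state();print(s["clock"],s["eef_pos"],s["wrist_force"],s["finger_gap"])
```

```text
13.225 [474.90896818 -86.18608292 135.25369566] [ 0.43671623  0.98220353 -0.19060484] 2.3754371405330836
```

View pics/c4.png

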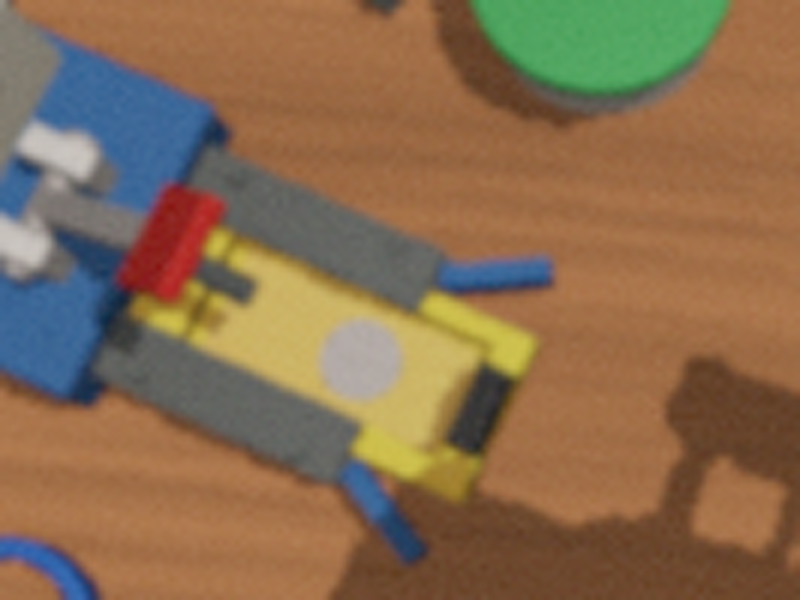

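The carrier is deep in the guide, with tail corners at (538,342) and (465,500). For certainty I'll push squarely on the tail face with closed fingers.

Run:
```python
from h import *
g=lambda u,v,z:ray("top",205+u*133/800,170+v*100/600,z)[:2]
o=np.array([555.6,151.7]);th=1.2407;A=np.array([[np.cos(th),np.sin(th)],[-np.sin(th),np.cos(th)]])
for p in[(538,342,20),(465,500,20),(512,375,38),(478,455,38)]:print(np.round(A@(g(*p)-o),1))
```

```text
[-80.5 -27.9]
[-80.7  30.4]
[-79.3 -12.6]
[-80.3  15.8]
```

Call:
servo_tool --pt "0 0 -0.6 0 0 -40 1" --pt "0 0 0 0 0 -40 1" --pt "0 0 0 0 0 -35 1" --pt "0 0 0 0 0 -10 1" --pt "0 0 0 10 28 0 1" --pt "0 0 0 10 28 0 1" --pt "0 0 0 10 28 0 1" --pt "0 0 0 10 28 0 1" --pt "0 0 0 7 21 0 1" --pt "0 0 0 1.3 3.8 0 1" --pt "0 0 0 0 0 0 1"

```text
clock: 14.6
eef_pos: [523.0, 49.6, 10.8]
eef_rot: [3.141, -0.0, 1.241]
wrist_force: [0.7, 0.3, -0.0]
finger_gap: 0.2
finger_force: 0.0
```

Call:
servo_tool --pt "0 0 0 1.3 3.8 0 1" --pt "0 0 0 1.3 3.8 0 1" --pt "0 0 0 1.3 3.8 0 1" --pt "0 0 0 1.3 3.8 0 1" --pt "0 0 0 0.3 0.9 0 1" --pt "0 0 0 0.3 0.9 0 1" --pt "0 0 0 0 0 0 1"

```text
clock: 15.48
eef_pos: [528.8, 66.6, 10.4]
eef_rot: [-3.142, 0.0, 1.241]
wrist_force: [0.8, 0.4, 0.2]
finger_gap: 0.7
finger_force: 0.0
```

Call:
servo_tool --pt "0 0 0 0.3 0.9 0 1" --pt "0 0 0 0.3 0.9 0 1" --pt "0 0 0 0.3 0.9 0 1" --pt "0 0 0 0.3 0.9 0 1" --pt "0 0 0 0 0 0 1"

```text
clock: 16.1
eef_pos: [529.3, 68.4, 10.5]
eef_rot: [-3.141, 0.003, 1.241]
wrist_force: [-7.5, -17.5, 6.6]
finger_gap: 0.3
finger_force: 9.1
```

Call:
servo_tool --pt "0 0 0 0.3 0.9 0 1" --pt "0 0 0 0.3 0.9 0 1" --pt "0 0 0 0 0 0 1"

```text
clock: 16.48
eef_pos: [529.3, 68.4, 10.5]
eef_rot: [-3.14, 0.006, 1.24]
wrist_force: [-12.5, -32.1, 11.8]
finger_gap: 0.4
finger_force: 17.0
```

Position holds while the force rises to 36 N, so the carrier is hard against the stop with its tail at x≈-80. Now back off, rise, and go behind the raised pad.

Call:
servo_tool --pt "0 0 0 -1.3 -3.8 0 1" --pt "0 0 0 -4 -11.4 0 1" --pt "0 0 0 0 0 50 1" --pt "0 0 0 0 0 50 1" --pt "0 0 0 0 0 50 1" --pt "0 0 0 0 0 50 1" --pt "0 0 0 13 40 0 1" --pt "0 0 0 13 40 0 1" --pt "0 0 0 13 40 0 1" --pt "0 0 0 12 38 0 1" --pt "0 0 0 0 0 0 1" --pt "0 0 0 0 0 0 1"

```text
clock: 17.98
eef_pos: [576.1, 214.2, 210.2]
eef_rot: [-3.141, 0.0, 1.241]
wrist_force: [0.1, -0.0, 0.8]
finger_gap: 0.7
finger_force: 0.0
```

Run:
```python
from h import *
s=manip.read_state();o=np.array([555.6,151.7]);th=1.2407;A=np.array([[np.cos(th),np.sin(th)],[-np.sin(th),np.cos(th)]])
p=np.array(s["eef_pos"]);e=A@(p[:2]-o);print(s["clock"],p,e)
W=[(66,138)]
for a in np.linspace(1.1,0,12): W.append((80-95*np.cos(a)+7*np.sin(a)+8, 55+95*np.sin(a)+7*np.cos(a)))
prev=np.r_[e,p[2]]
for x,z in W:
    n=np.array([x,0,z]);d=n-prev;prev=n;print(np.round(n,1),np.round(np.r_[A.T@d[:2],d[2]],1))
```

```text
17.975 [576.05638945 214.17728552 210.21200259] [65.7348217   0.89905022]
[ 66   0 138] [  0.9  -0.  -72.2]
[ 51.1   0.  142.8] [ -4.8 -14.1   4.8]
[ 42.6   0.  138.7] [-2.8 -8.1 -4.1]
[ 34.4   0.  133.8] [-2.6 -7.7 -5. ]
[ 26.8   0.  128. ] [-2.5 -7.2 -5.7]
[ 19.8   0.  121.6] [-2.3 -6.6 -6.5]
[ 13.5   0.  114.4] [-2.  -6.  -7.1]
[  8.    0.  106.7] [-1.8 -5.3 -7.7]
[ 3.2  0.  98.4] [-1.5 -4.5 -8.2]
[-0.7  0.  89.8] [-1.3 -3.7 -8.7]
[-3.7  0.  80.7] [-1.  -2.9 -9. ]
[-5.8  0.  71.4] [-0.7 -2.  -9.3]
[-7.  0. 62.] [-0.4 -1.1 -9.4]
```

Call:
servo_tool --pt "0 0 0 0.9 0 -36 1" --pt "0 0 0 0 0 -34 1" --pt "0 0 0 -2.4 -7.0 1 1" --pt "0 0 0 -2.4 -7.1 0 1" --pt "0 0 0 -2.8 -8.1 -1 1" --pt "0 0 0 -2.6 -7.7 -4.5 1" --pt "0 0 0 -2.5 -7.2 -6 1" --pt "0 0 0 -2.3 -6.6 -6.5 1" --pt "0 0 0 0 0 0 1"

```text
clock: 19.1
eef_pos: [561.8, 170.6, 122.8]
eef_rot: [-3.141, 0.001, 1.24]
wrist_force: [-0.0, -0.7, -0.9]
finger_gap: 0.1
finger_force: 0.0
```

Call:
servo_tool --pt "0 0 0 -2.0 -6.0 -8 1" --pt "0 0 0 -1.8 -5.3 -8 1" --pt "0 0 0 -1.5 -4.5 -8.2 1" --pt "0 0 0 -1.3 -3.7 -8.7 1" --pt "0 0 0 -1.0 -2.9 -9 1" --pt "0 0 0 -0.7 -2.0 -9 1" --pt "0 0 0 0 0 0 1"

```text
clock: 19.98
eef_pos: [553.4, 146.5, 71.7]
eef_rot: [-3.14, 0.001, 1.241]
wrist_force: [0.8, -0.4, -0.3]
finger_gap: 0.8
finger_force: 0.0
```

Call:
servo_tool --pt "0 0 0 -0.7 -2.0 -4 1" --pt "0 0 0 0 0 -3 1" --pt "0 0 0 0 0 -2 1" --pt "0 0 0 0 0 -1 1" --pt "0 0 0 0 0 0 1"

```text
clock: 20.6
eef_pos: [553.2, 144.7, 62.7]
eef_rot: [3.142, 0.0, 1.241]
wrist_force: [-1.5, -0.7, 3.7]
finger_gap: 0.4
finger_force: 1.7
```

Call:
servo_tool --pt "0 0 0 0 0 -1 1" --pt "0 0 0 0 0 -1 1" --pt "0 0 0 0 0 -1 1" --pt "0 0 0 0 0 0 1"

```text
clock: 21.1
eef_pos: [553.4, 144.7, 62.1]
eef_rot: [3.141, -0.0, 1.241]
wrist_force: [-13.3, -4.9, 28.7]
finger_gap: 0.6
finger_force: 15.0
```

Hard stop at z = 62.1, the lowered pad height. Retreat and check.

Call:
servo_tool --pt "0 0 0 0 0 3 1" --pt "0 0 0 0 0 20 1" --pt "0 0 0 0 0 50 1" --pt "0 0 0 -15 -45 50 1" --pt "0 0 0 -15 -45 20 1" --pt "0 0 0 -15 -45 0 1" --pt "0 0 0 -15 -45 0 1" --pt "0 0 0 -15 -40 0 1" --pt "0 0 0 0 0 0 1"

```text
clock: 22.22
eef_pos: [479.0, -72.9, 197.9]
eef_rot: [3.141, 0.0, 1.238]
wrist_force: [-0.4, 0.3, -0.7]
finger_gap: 0.3
finger_force: 0.0
```

Run:
```python
from cell import manip
import cv2,numpy as np
a=manip.camera("top")[:,:,::-1];b=manip.camera("scene")[:,:,::-1]
A=cv2.resize(a[130:290,145:360],(400,298),interpolation=cv2.INTER_CUBIC)
B=cv2.resize(b[140:290,280:480],(397,298),interpolation=cv2.INTER_CUBIC)
cv2.imwrite("pics/c6.png",np.hstack([A,B]));print(manip.read_state()["clock"])
```

```text
22.325
```

View pics/c6.png

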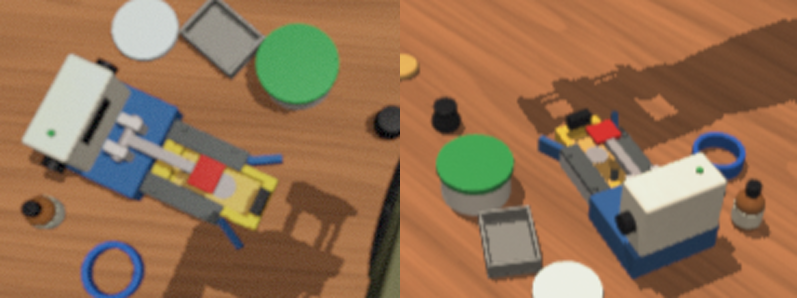

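The carrier is home and the lever lies level, with its red pad at (207,173) in the left panel. The bystanders in view are where they were.

```bash
python3 -c "
from cell import manip
print(manip.sign_off())"
```

```text
the job is handed in; nothing more can be done
None
```

The carrier was slid along the bench until it was hard against the stop, then the lever was lowered to its hard stop (pad 62 mm above the bench); the job was handed in at about 22 s, and I saw no bystander disturbed.

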